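# Hang the sharps pot in its slotted rail

### The job

Hang the yellow sharps pot with the red cap in the slotted aluminium rail: take its narrow neck into the slot at the open, flared end, slide it along until it is fully home at the closed end, and let go so that it hangs upright by its collar. Leave the pots with the blue and the white cap standing where they are.

Things in the scene. Friction and masses are not known exactly. Their poses are not given: they have to be found in the camera images.
- red_pot_cap (a point): Centre of the red cap of a loose, upright, round yellow pot, 154 mm tall, 60 to 130 g: the place to grip, any yaw. From the bottom up: body 60 mm across to 74 mm, neck 16 mm across to 100 mm, flat collar 60 mm across to 104 mm, cap 36 mm across to 154 mm. This point is on the axis, 129 mm above the bottom, 29 mm above the collar's underside. Its frame's z is up.
- rail_home (a point): Where the cap's centre lies once hung home. Fixed rail: level plates, top 160, underside 154 mm above the table, slot 34 mm wide, plates reach 57 mm either side, low rims; posts below, nothing above. y runs along the slot into the closed end (10 mm past this point), z up. Slot's open end at y = -150 mm, flared to -190 mm. Collar goes above the plates, body below: 20 mm play in height.
- blue_pot_cap (a point): Centre of the blue cap of another yellow pot, same shape and size as the red-capped one, standing upright, point 129 mm above its bottom. Leave it alone. The pots stand at least 90 mm apart, centre to centre.
- white_pot_cap (a point): Centre of the white cap of another yellow pot, same shape and size as the red-capped one, standing upright, point 129 mm above its bottom. Leave it alone. The pots stand at least 90 mm apart, centre to centre.

How it is judged:
At the end, for the whole second after the job is handed in: The red-capped pot hangs by its collar on the rail: its cap centre within 15 mm of the home point along and across the slot and within 8 mm in height, upright within 10 degrees (y of red_pot_cap in the frame of rail_home between -0.015 and 0.015 m and x of red_pot_cap in the frame of rail_home between -0.015 and 0.015 m and z of red_pot_cap in the frame of rail_home between -0.008 and 0.008 m and angle between red_pot_cap's own z axis and vertical below 0.175 rad); the robot touches nothing.
It fails at once if the blue-capped pot is moved by more than 30 mm or knocked over (distance of blue_pot_cap from where it was at the start of the episode above 0.03 m).
It fails at once if the white-capped pot is moved by more than 30 mm or knocked over (distance of white_pot_cap from where it was at the start of the episode above 0.03 m).
It also fails if it takes over 42 s, if anything falls off the work surface, if the arm or the gripper's body presses on something with over 40 N, if the wrist force passes 120 N, or if a joint passes its speed limit or range.

### The arm

A 6-joint arm with a two-finger parallel gripper is mounted at the origin on the work surface. World frame = base frame: x ahead of the robot, y to its left, z up, the work surface at z = 0. Lengths are in m, angles in rad, forces in N, time in s.
With the tool pointing down it reaches from about 0.3 to 1 m from the base axis. Payload 5.1 kg.
Tool frame: the origin (TCP) lies on the front face of the gripper's body, between the roots of the fingers; the fingertips stand 78 mm ahead of it and the grasp point (between the pads) lies 59 mm ahead of it; z points along the fingers, y is the direction in which the jaws open and shut (so a half turn about z gives the same grasp; the last joint's range is limited). The gripper opens to 95 mm and grips with 3 to 60 N. Pads are 20 mm wide; open, the fingers measure 119 mm over their backs; the gripper's body (75 mm by 180 mm) begins 59 mm behind the grasp point.
Start: joints at [1.195, 0.124, 1.65, -0, 1.367, -0.083], TCP at [0.188, 0.622, 0.292] pointing down, gripper open.
Joint ranges: [-2.61, 2.61], [-1.02, 2.33], [0.03, 2.71], [-1.35, 4.49], [0.32, 2.68], [-2.91, 2.91]. Speed limits (rad/s): [2.57, 2.57, 3.14, 3.14, 3.14, 3.14].

### API

Orientations are given as a unit quaternion [w, x, y, z].
In Python, from station import arm, cams, order gives the robot as it stands. The module is installed in compiled form; this text tells all that it offers.
- The arm moves only by the tool carry_out, never from a script. Its argument "deltas" is a list of rows, each a list of 6 numbers: the shift along the world's x, y, z in mm, then the turn, a rotation vector about the world's x, y, z in degrees. A call has 1 to 20 rows; each row shifts and turns the commanded pose from where the row before left it; what a row does not reach is not made up. A row lasts 1/12 s, in which the tool goes at most 41.7 mm and 7.16 degrees, less where a joint would pass 70% of its speed; a pose out of reach is approached as far as the arm can. A call is refused whole if a number of a shift passes 41.7 or a number of a turn 7.16, either way. A call with a gripper value outside its range is refused whole. "hand" is the closure, from 0 (fully open) to 1 (shut), set as the call begins (left out, the last holds). The fingers move at their own pace and stop on an object; "squeeze" is the grip in N (left out, the last holds). Time passes only in rows, so rows that do not move let the fingers close. It gives the time, the measured TCP pose, the force and the opening at its end, in the units of the state.
- arm.read_state(): the state, without advancing time (a new reading comes with each control period).
- cams.capture(name): name is "scene" or "top" or "wrist"; returns the picture (400x640x3 uint8, blue, green, red); there is no depth.
- cams.camera_model(name): a dict with "K" (3x3 intrinsics, pixels), "dist_coeffs" ([k1, k2, p1, p2, k3] as OpenCV has them; the pictures are not rectified), "xyz" and "orientation" of the camera in the world. Camera axes: x right, y down, z forward; pixel columns grow to the right and rows downward; lengths in m; the calibration is good to about 2 mm. A picture is of the moment at which its call begins: read the wrist's pose just before it. camera_model takes no time and is no camera call; for the wrist camera it gives the pose at the moment of the call.
- order.hand_in(): hands the job in, once; it reports no verdict.
Trained networks look in the newest picture that a camera, given by its name, has taken for a name from the list of things; names that differ only in an ending like _2 or _b are one class to them, and where a whole thing is asked for, a point or a joint stands for the part that bears it (a point fixed in the world has none). Each returns a list of dicts, best first, with "score" (0 to 1); they miss things now and then, are a little off and sometimes report something else, mostly with a low value. They report only what shows in the picture. A call takes as long as a camera call.
- cams.regions_of(camera, label): "mask" (400x640 bool, what is visible of it) and "box" ([left, top, right, bottom] in pixels, round what is visible of it).
The state is a dict: "time_s": time; "qpos": joint angles; "joint_vel": joint speeds; "joint_efforts": joint torques, N m; "tool_pos": TCP position; "eef_rot": TCP orientation; "contact_force": force on the tool from outside, world axes, zero at the start; "ft_torque": the same for the moment, N m; "grip_width": finger opening in m.
Only numpy, scipy, OpenCV 4.12 (cv2) and the standard library are available. Lean on these libraries where they do the work, as an engineer would, in place of code of your own. Each camera call takes 0.05 s, during which the arm holds its last target. There are 200 camera calls.

## Working session

There is one attempt and no reset: what is moved stays moved. The work goes in short steps, Python scripts to look and compute and a tool call to move; the robot and the scene stay as the last step left them, time stands still between calls to the robot, and variables do not carry over. Pictures are saved under pics/ and viewed, about 8 in all and at most 12, crops included, and the job is handed in when it is done.

Besides the shell and the picture viewer there is one more tool, called after ">>>" as a command line: name --pt "numbers of a row" for each row, then --argument value for the rest. carry_out: Moves the arm, as the interface text tells. Its arguments: {"type":"object","properties":{"deltas":{"type":"array"},"hand":{"type":"number"},"squeeze":{"type":"number"}},"required":["deltas"]}

```bash
mkdir -p pics
cat > h.py <<'E'
import numpy as np, cv2
from scipy.spatial.transform import Rotation as R
from station import arm,cams,order
def rot(q): return R.from_quat([q[1],q[2],q[3],q[0]]).as_matrix()
def ray(m,uv):
    p=cv2.undistortPoints(np.array([[uv]],float),np.array(m["K"]),np.array(m["dist_coeffs"]))[0,0]
    d=rot(m["orientation"])@np.array([p[0],p[1],1]); return np.array(m["xyz"]),d/np.linalg.norm(d)
def at_z(m,uv,z):
    o,d=ray(m,uv); return o+d*(z-o[2])/d[2]
def tri(rs):
    A=sum(np.eye(3)-np.outer(d,d) for o,d in rs); b=sum((np.eye(3)-np.outer(d,d))@o for o,d in rs)
    return np.linalg.solve(A,b)
def proj(m,P):
    Rm=rot(m["orientation"]).T
    return cv2.projectPoints(np.array(P,float).reshape(-1,3),cv2.Rodrigues(Rm)[0],-Rm@np.array(m["xyz"]),np.array(m["K"]),np.array(m["dist_coeffs"]))[0][:,0]
E
cat > a.py <<'E'
from h import *
np.set_printoptions(precision=4,suppress=True)
print(arm.read_state())
for c in ["scene","top","wrist"]:
    m=cams.camera_model(c); im=cams.capture(c); cv2.imwrite(f"pics/{c}0.png",im)
    print(c,np.array(m["xyz"]),rot(m["orientation"]).round(3).tolist(),m["K"][0][0])
    for l in ["red_pot_cap","blue_pot_cap","white_pot_cap","rail_home"]:
        for r in cams.regions_of(c,l)[:4]: print(l,round(r["score"],2),r["box"],r["mask"].sum())
a=cv2.imread("pics/scene0.png");b=cv2.imread("pics/top0.png")
E
python3 a.py
```

```text
{'time_s': 0.0, 'qpos': array([ 1.1954,  0.1245,  1.6516,  0.    ,  1.3675, -0.0826]), 'joint_vel': array([ 0.0023,  0.0016,  0.0001, -0.0002,  0.0012,  0.0003]), 'joint_efforts': array([  0.0004, -41.7587, -35.9935,   0.0775,   0.0489,  -0.0002]), 'tool_pos': array([0.1875, 0.6219, 0.291 ]), 'eef_rot': array([-0.0002,  0.1459,  0.9893, -0.001 ]), 'contact_force': array([0.6203, 0.6049, 0.4161]), 'ft_torque': array([-0.0162,  0.031 ,  0.0274]), 'grip_width': 0.09487144259779368}
scene [1.1753 0.2552 0.7443] [[-0.401, 0.572, -0.715], [0.916, 0.255, -0.31], [0.005, -0.779, -0.627]] 452.83997256848255
red_pot_cap 0.63 [235.2, 193.3, 262.1, 257.9] 1352
blue_pot_cap 0.98 [183.2, 163.2, 212.2, 231.4] 1224
white_pot_cap 0.73 [168.0, 215.4, 205.8, 283.6] 1691
rail_home 0.55 [345.4, 228.5, 481.9, 346.4] 11881
top [ 0.4303 -0.026   1.1855] [[-0.008, -0.995, 0.102], [-1.0, 0.006, -0.018], [0.017, -0.102, -0.995]] 505.8769543780696
red_pot_cap 0.79 [363.3, 197.7, 397.7, 226.6] 727
blue_pot_cap 0.59 [435.1, 214.4, 475.1, 243.3] 900
white_pot_cap 0.79 [397.6, 140.0, 429.9, 174.4] 843
rail_home 0.89 [135.0, 155.0, 268.9, 243.8] 7950
wrist [0.1242 0.6436 0.3853] [[0.288, 0.929, 0.232], [0.958, -0.279, -0.07], [-0.0, 0.242, -0.97]] 285.7838851077815
```

View pics/scene0.png

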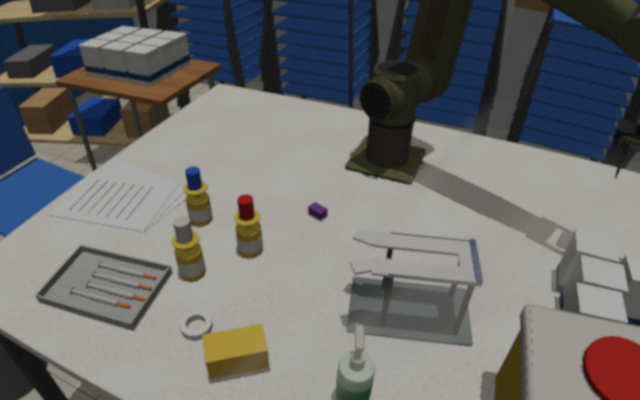

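View pics/top0.png

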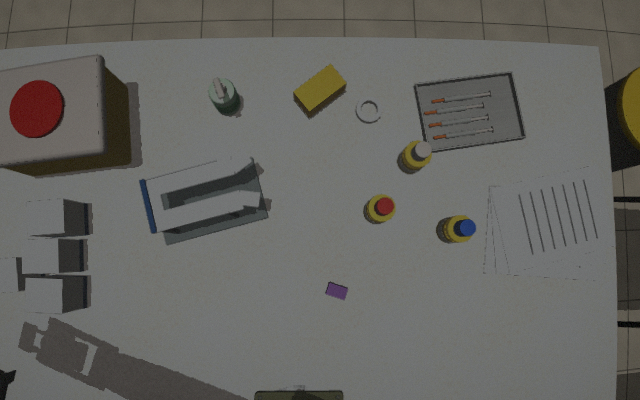

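The scene shows the red cap at (246,207), with the rail at right and its flared open end to the left. In the top view the red cap is at (385,206), the blue closed end at (150,205) and the open end at about (262,185).

```bash
cat > b.py <<'E'
from h import *
from scipy.optimize import least_squares
np.set_printoptions(precision=4,suppress=True)
def cyl(c):
    t=np.linspace(0,2*np.pi,24,endpoint=False)
    return np.array([[c[0]+.018*np.cos(a),c[1]+.018*np.sin(a),c[2]+h] for a in t for h in(-.025,.025)])
obs={}
for c in["scene","top"]:
    im=cv2.imread(f"pics/{c}0.png").astype(int); 
    m=(im[...,2]>90)&(im[...,1]<.4*im[...,2])&(im[...,0]<.45*im[...,2])
    box={"scene":(225,185,270,235),"top":(360,190,405,230)}[c]
    k=np.zeros_like(m);k[box[1]:box[3],box[0]:box[2]]=1;m&=k
    ys,xs=np.where(m);obs[c]=(xs.mean(),ys.mean());print(c,obs[c],m.sum(),xs.min(),xs.max(),ys.min(),ys.max())
def f(p):
    r=[]
    for c in obs:
        M=cv2.moments(cv2.convexHull(proj(cams.camera_model(c),cyl(p)).astype(np.float32)))
        r+=[M["m10"]/M["m00"]-obs[c][0],M["m01"]/M["m00"]-obs[c][1]]
    return r
s=least_squares(f,[.5,-.15,.13]);print(s.x,s.fun)
a=cv2.imread("pics/scene0.png")[215:345,335:495];b=cv2.imread("pics/top0.png")[145:250,130:280]
cv2.imwrite("pics/railz.png",np.vstack([cv2.resize(cv2.convertScaleAbs(i,alpha=1.3),(600,h),interpolation=cv2.INTER_CUBIC) for i,h in((a[:80],300),(b[:75],300))]))
E
python3 b.py
```

```text
scene (np.float64(244.88297872340425), np.float64(199.56382978723406)) 94 239 251 196 203
top (np.float64(384.9578947368421), np.float64(205.44210526315788)) 190 378 392 198 213
[ 0.519  -0.1833  0.1513] [-0.0688  0.011  -0.0469  0.0425]
```

View pics/railz.png

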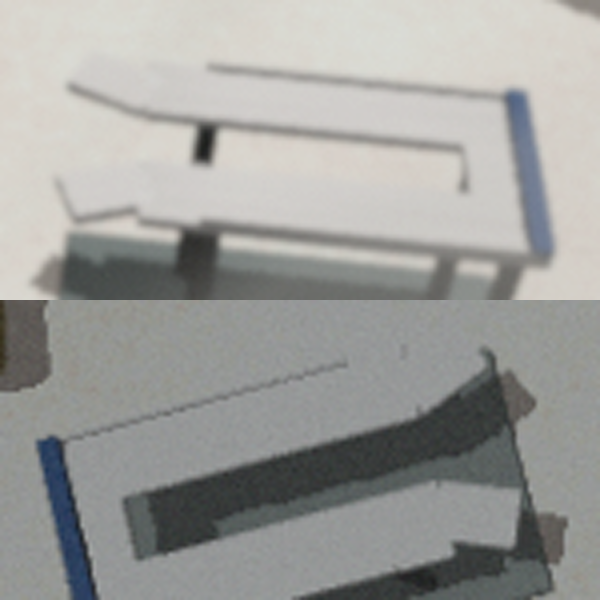

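```bash
sed -i 's/(im\[...,2\]>90)&(im\[...,1\]<.4\*im\[...,2\])&(im\[...,0\]<.45\*im\[...,2\])/(im[...,2]>45)\&(im[...,1]<.5*im[...,2])\&(im[...,0]<.6*im[...,2])/' b.py
cat >> b.py <<'E'
S=lambda x,y:(335+(x+.5)/3.75-.5,215+(y+.5)/3.75-.5)
T=lambda x,y:(130+(x+.5)/4-.5,145+(y-300+.5)/4-.5)
ms,mt=cams.camera_model("scene"),cams.camera_model("top")
P={}
for n,s,t in[("endLo",(462,148),(137,559)),("endHi",(466,190),(123,498)),("flLo",(143,113),(437,481)),("flHi",(137,163),(418,415))]:
    r=[ray(ms,S(*s)),ray(mt,T(*t))]
    P[n]=at_z(mt,T(*t),.16); print(n,tri(r),at_z(ms,S(*s),.16),P[n])
e=(P["endLo"]+P["endHi"])/2;o=(P["flLo"]+P["flHi"])/2;d=(o-e)/np.linalg.norm(o-e)
print("width",np.linalg.norm(P["endLo"]-P["endHi"]),"len",np.linalg.norm(o-e),"home",e+.01*d,"into",-d,np.degrees(np.arctan2(-d[1],-d[0])))
E
python3 b.py
```

```text
scene (np.float64(245.46534653465346), np.float64(206.93069306930693)) 303 238 252 195 219
top (np.float64(384.60849056603774), np.float64(205.68396226415095)) 212 377 392 198 214
[ 0.5195 -0.1846  0.1309] [-0.4994  0.0354 -0.553   0.3725]
endLo [0.5134 0.2706 0.1605] [0.513  0.2703 0.16  ] [0.5133 0.271  0.16  ]
endHi [0.5447 0.2777 0.1628] [0.5419 0.2772 0.16  ] [0.5449 0.2791 0.16  ]
flLo [0.5526 0.1155 0.1601] [0.5527 0.1151 0.16  ] [0.5525 0.1158 0.16  ]
flHi [0.5872 0.1246 0.1596] [0.5882 0.1233 0.16  ] [0.5867 0.126  0.16  ]
width 0.03259012842420637 len 0.15939266317275924 home [0.5317 0.2654 0.16  ] into [-0.254   0.9672 -0.    ] 104.71500740765681
```

>>> carry_out --pt "12 -29 2 0 0 -2.1" --pt "12 -29 2 0 0 -2.1" --pt "12 -29 2 0 0 -2.1" --pt "12 -29 2 0 0 -2.1" --pt "12 -29 2 0 0 -2.1" --pt "12 -29 2 0 0 -2.1" --pt "12 -29 2 0 0 -2.1" --pt "12 -29 2 0 0 -2.1" --pt "12 -29 2 0 0 -2.1" --pt "12 -29 2 0 0 -2.1" --pt "12 -29 2 0 0 -2.1" --pt "12 -29 2 0 0 -2.1" --pt "12 -29 2 0 0 -2.1" --pt "12 -29 2 0 0 -2.1" --pt "12 -29 2 0 0 -2.1" --pt "12 -29 2 0 0 -2.1" --pt "12 -29 2 0 0 -2.1" --pt "12 -29 2 0 0 -2.1" --pt "12 -29 2 0 0 -2.1" --pt "12 -29 2 0 0 -2.1" --hand 0

```text
time_s: 2.42
tool_pos: [0.4279, 0.0407, 0.3327]
eef_rot: [0.0, 0.492, 0.871, 0.0]
contact_force: [0.6, -0.6, 0.3]
grip_width: 0.0952
```

>>> carry_out --pt "12 -29 0 0 0 -2.1" --pt "12 -29 0 0 0 -2.1" --pt "12 -29 0 0 0 -2.1" --pt "12 -29 0 0 0 -2.1" --pt "12 -29 0 0 0 -2.1" --pt "12 -29 0 0 0 -2.1" --pt "12 -29 0 0 0 -2.1" --pt "8 -23 0 0 0 -2.0" --pt "0 0 0 0 0 0" --pt "0 0 0 0 0 0"

```text
time_s: 3.25
tool_pos: [0.5196, -0.1845, 0.3319]
eef_rot: [-0.001, 0.613, 0.79, 0.0]
contact_force: [-0.5, 1.3, -1.0]
grip_width: 0.0952
```

```bash
cat > c.py <<'E'
from h import *
import sys
np.set_printoptions(precision=4,suppress=True)
n=sys.argv[1]
s=arm.read_state();m=cams.camera_model("wrist");im=cams.capture("wrist");cv2.imwrite(f"pics/{n}.png",im)
print(s["time_s"],s["tool_pos"],rot(s["eef_rot"]).round(3).tolist(),m["xyz"])
im=im.astype(int)
k=((im[...,2]>45)&(im[...,1]<.5*im[...,2])&(im[...,0]<.6*im[...,2])).astype(np.uint8)
N,l,st,ce=cv2.connectedComponentsWithStats(k)
for i in range(1,N):
    if st[i,4]>80: print("red",st[i],ce[i],at_z(m,ce[i],.154))
print("expected cap top",proj(m,[.5195,-.1846,.154]))
E
python3 c.py w1
```

```text
3.25 [ 0.5196 -0.1845  0.3319] [[-0.249, 0.968, -0.001], [0.968, 0.249, 0.001], [0.001, -0.001, -1.0]] [ 0.5045 -0.1171  0.425 ]
red [303 182  34  34 912] [319.2171 198.8081] [ 0.5202 -0.1809  0.154 ]
expected cap top [[317.5771 202.1545]]
```

View pics/w1.png

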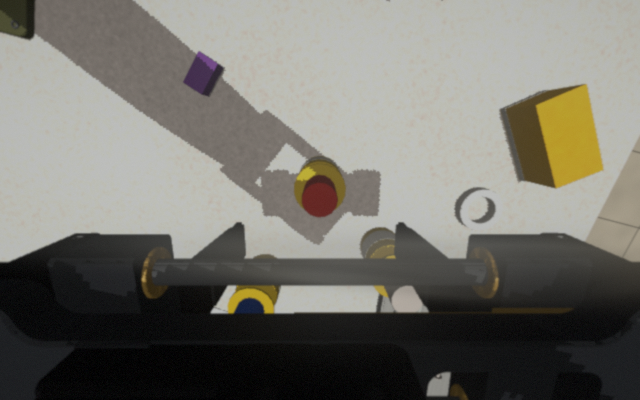

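The wrist view shows the red cap at (319,199), centred between the open fingers. This agrees with the estimate to within 3 mm, and the neighbours are clear, so I'll descend.

>>> carry_out --pt "0.5 1 -20 0 0 0" --pt "0 0 -20 0 0 0" --pt "0 0 -20 0 0 0" --pt "0 0 -20 0 0 0" --pt "0 0 -20 0 0 0" --pt "0 0 -20 0 0 0" --pt "0 0 -12 0 0 0" --pt "0 0 -8 0 0 0" --pt "0 0 0 0 0 0" --pt "0 0 0 0 0 0"

```text
time_s: 4.13
tool_pos: [0.5203, -0.1824, 0.1928]
eef_rot: [0.0, 0.612, 0.791, 0.0]
contact_force: [-0.1, -0.3, -0.6]
grip_width: 0.0952
```

>>> carry_out --pt "0 0 0 0 0 0" --pt "0 0 0 0 0 0" --pt "0 0 0 0 0 0" --pt "0 0 0 0 0 0" --pt "0 0 0 0 0 0" --pt "0 0 0 0 0 0" --pt "0 0 0 0 0 0" --pt "0 0 0 0 0 0" --pt "0 0 0 0 0 0" --pt "0 0 0 0 0 0" --pt "0 0 0 0 0 0" --pt "0 0 0 0 0 0" --hand 1 --squeeze 30

```text
time_s: 5.13
tool_pos: [0.5201, -0.1827, 0.1921]
eef_rot: [-0.0, 0.612, 0.791, -0.0]
contact_force: [-0.1, -0.4, 0.3]
grip_width: 0.0356
```

>>> carry_out --pt "0 0 10 0 0 0" --pt "0 0 15 0 0 0" --pt "0 0 15 0 0 0" --pt "0 0 15 0 0 0" --pt "0 0 15 0 0 0" --pt "8 18.7 0 0 0 0" --pt "8 18.7 0 0 0 0" --pt "8 18.7 0 0 0 0" --pt "8 18.7 0 0 0 0" --pt "8 18.7 0 0 0 0" --pt "8 18.7 0 0 0 0" --pt "8 18.7 0 0 0 0" --pt "8 18.7 0 0 0 0" --pt "8 18.7 0 0 0 0" --pt "8 18.7 0 0 0 0" --pt "0 0 0 0 0 0" --pt "0 0 0 0 0 0" --pt "0 0 0 0 0 0"

```text
time_s: 6.63
tool_pos: [0.6, 0.0041, 0.2625]
eef_rot: [0.0, 0.612, 0.791, -0.0]
contact_force: [-0.1, -0.9, -1.3]
grip_width: 0.0358
```

```bash
cat > d.py <<'E'
from h import *
import sys
n=sys.argv[1]
s=arm.read_state();print(s["time_s"],s["tool_pos"],s["grip_width"])
a=cams.capture("scene");b=cams.capture("top")
c=np.array(s["tool_pos"])-[0,0,.063]
for q,im in(("scene",a),("top",b)):
    m=cams.camera_model(q);print(q,[proj(m,c+[0,0,h])[0].round(1).tolist() for h in(.025,0,-.027,-.129)])
a=a[150:350,230:490];b=b[120:250,120:380]
cv2.imwrite(f"pics/{n}.png",np.vstack([cv2.resize(cv2.convertScaleAbs(i,alpha=1.3),None,fx=f,fy=f,interpolation=cv2.INTER_CUBIC) for i,f in((a[:170],2),(b[:130],2))]))
E
python3 d.py e1
```

```text
6.6333 [0.5999957  0.00407288 0.26251526] 0.03576648852983094
scene [[309.2, 217.9], [309.1, 228.4], [309.1, 239.3], [308.9, 276.7]]
top [[292.5, 161.1], [292.9, 163.3], [293.3, 165.5], [294.6, 173.1]]
```

View pics/e1.png

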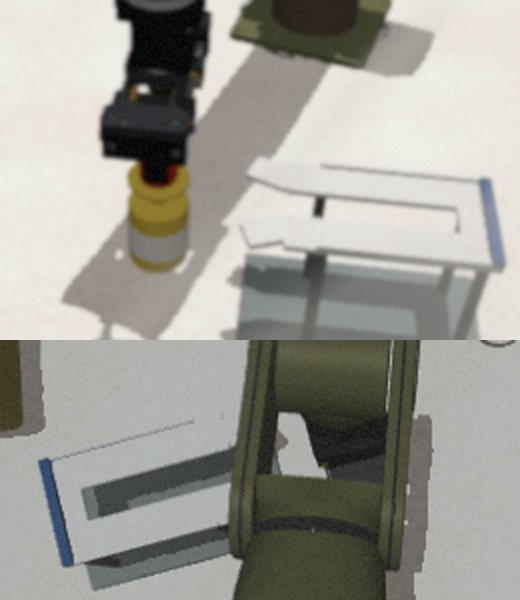

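The scene shows the pot upright in the grip. Its collar is at (309,239), as predicted, and level with the slot's mouth, so I'll slide it in.

>>> carry_out --pt "-3.15 12 0 0 0 0" --pt "-3.15 12 0 0 0 0" --pt "-3.15 12 0 0 0 0" --pt "-3.15 12 0 0 0 0" --pt "-3.15 12 0 0 0 0" --pt "-3.15 12 0 0 0 0" --pt "-3.15 12 0 0 0 0" --pt "-3.15 12 0 0 0 0" --pt "-3.15 12 0 0 0 0" --pt "-3.15 12 0 0 0 0" --pt "-3.15 12 0 0 0 0" --pt "-3.15 12 0 0 0 0" --pt "0 0 0 0 0 0" --pt "0 0 0 0 0 0"

```text
time_s: 7.9
tool_pos: [0.5622, 0.149, 0.2622]
eef_rot: [0.0, 0.612, 0.791, -0.0]
contact_force: [0.3, -0.7, -0.6]
grip_width: 0.0356
```

```bash
python3 d.py e2
```

```text
7.9 [0.56217518 0.14895997 0.26224864] 0.035616837996426905
scene [[392.8, 226.8], [391.1, 237.3], [389.3, 248.2], [383.3, 285.5]]
top [[217.2, 181.1], [219.5, 182.8], [221.8, 184.5], [229.6, 190.4]]
```

View pics/e2.png

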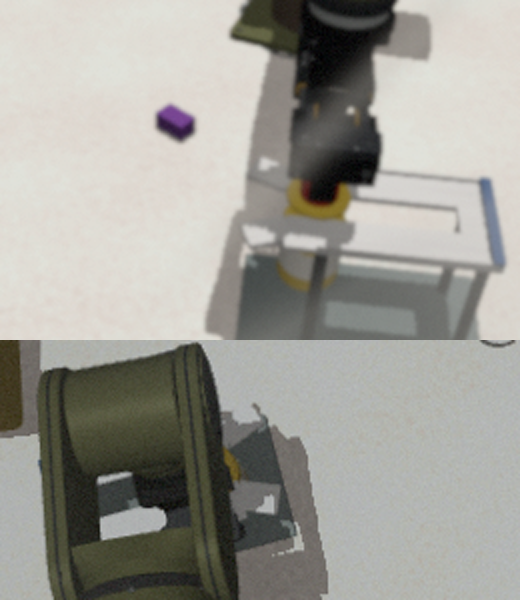

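The collar sits above the plates with the body below, and nothing is touching. I'll slide on to the closed end.

>>> carry_out --pt "-3.3 12.8 0 0 0 0" --pt "-3.3 12.8 0 0 0 0" --pt "-3.3 12.8 0 0 0 0" --pt "-3.3 12.8 0 0 0 0" --pt "-3.3 12.8 0 0 0 0" --pt "-3.3 12.8 0 0 0 0" --pt "-3.3 12.8 0 0 0 0" --pt "-3.3 12.8 0 0 0 0" --pt "-2 7.5 0 0 0 0" --pt "-1.3 5 0 0 0 0" --pt "0 0 0 0 0 0" --pt "0 0 0 0 0 0" --pt "0 0 0 0 0 0"

```text
time_s: 9.08
tool_pos: [0.5327, 0.2629, 0.2622]
eef_rot: [0.0, 0.612, 0.791, -0.0]
contact_force: [-0.8, -0.2, -0.3]
grip_width: 0.0359
```

>>> carry_out --pt "0 0 -3 0 0 0" --pt "0 0 -3 0 0 0" --pt "0 0 -2 0 0 0" --pt "0 0 -1 0 0 0" --pt "0 0 0 0 0 0" --pt "0 0 0 0 0 0"

```text
time_s: 9.58
tool_pos: [0.5326, 0.2631, 0.2531]
eef_rot: [-0.0, 0.612, 0.791, -0.0]
contact_force: [-0.1, -0.1, -0.1]
grip_width: 0.0358
```

```bash
python3 d.py e3
```

```text
9.5833 [0.53263954 0.26308502 0.25308192] 0.03580929317983388
scene [[458.5, 237.7], [455.6, 248.0], [452.5, 258.7], [441.8, 295.2]]
top [[160.1, 197.2], [163.7, 198.5], [167.4, 199.9], [179.9, 204.3]]
```

View pics/e3.png

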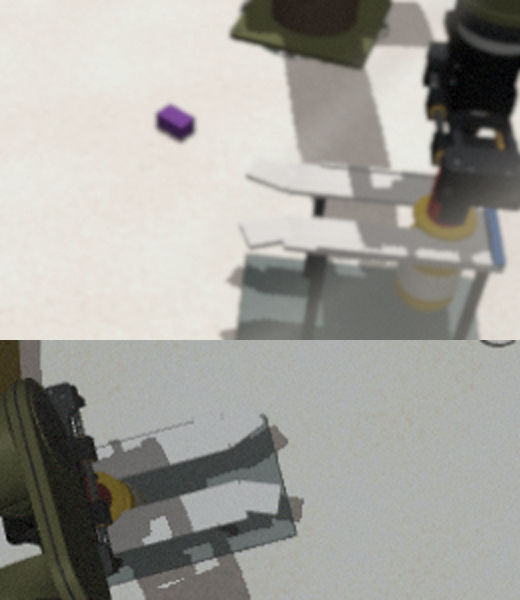

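The pot is at the closed end and about 1 mm above the plates. I'll nudge it in, touch it down, and open the fingers only partly.

>>> carry_out --pt "-0.5 1.5 0 0 0 0" --pt "0 0 -1 0 0 0" --pt "0 0 -0.5 0 0 0" --pt "0 0 0 0 0 0" --pt "0 0 0 0 0 0"

```text
time_s: 10.1
tool_pos: [0.5322, 0.2649, 0.2521]
eef_rot: [0.0, 0.612, 0.791, 0.0]
contact_force: [-1.3, 0.4, 1.2]
grip_width: 0.0356
```

>>> carry_out --pt "0 0 0 0 0 0" --pt "0 0 0 0 0 0" --pt "0 0 0 0 0 0" --pt "0 0 0 0 0 0" --pt "0 0 0 0 0 0" --pt "0 0 0 0 0 0" --pt "0 0 0 0 0 0" --pt "0 0 0 0 0 0" --hand 0.42

```text
time_s: 10.77
tool_pos: [0.5321, 0.2647, 0.2518]
eef_rot: [0.0, 0.612, 0.791, -0.0]
contact_force: [-0.1, 0.2, 0.5]
grip_width: 0.0548
```

>>> carry_out --pt "0 0 5 0 0 0" --pt "0 0 10 0 0 0" --pt "0 0 15 0 0 0" --pt "0 0 20 0 0 0" --pt "0 0 20 0 0 0" --pt "0 0 20 0 0 0" --pt "5 -20 10 0 0 0" --pt "5 -20 0 0 0 0" --pt "5 -20 0 0 0 0" --pt "0 0 0 0 0 0" --pt "0 0 0 0 0 0"

```text
time_s: 11.68
tool_pos: [0.5474, 0.2042, 0.3529]
eef_rot: [0.0, 0.613, 0.79, 0.001]
contact_force: [-0.2, 0.1, -0.4]
grip_width: 0.0552
```

```bash
python3 c.py w2; python3 d.py e4
python3 - <<'E'
from h import *
m=cams.camera_model("wrist"); print(proj(m,[[.5315,.2655,.214],[.5315,.2655,.16],[.529,.275,.16]]))
E
```

```text
11.6833 [0.5474 0.2042 0.3529] [[-0.249, 0.968, 0.001], [0.968, 0.249, 0.001], [0.0, 0.001, -1.0]] [0.5321 0.2716 0.4459]
red [ 299  115   43   44 1478] [319.5541 136.5934] [0.534  0.2648 0.154 ]
expected cap top [[226.7571 461.2788]]
11.7333 [0.5471941  0.20479092 0.35256919] 0.05538397342168033
scene [[434.5, 188.5], [431.9, 200.6], [429.2, 213.1], [419.8, 255.9]]
top [[176.4, 182.9], [180.0, 184.7], [183.6, 186.6], [195.7, 192.7]]
[[317.35482359 138.3813777 ]
 [317.81256657 136.65058729]
 [317.77340442 126.22629201]]
```

View pics/w2.png

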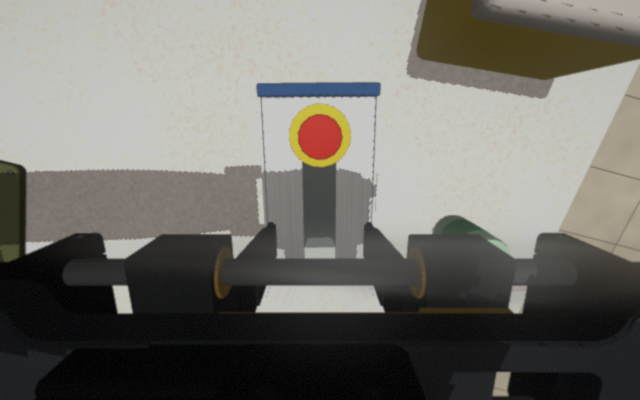

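View pics/e4.png

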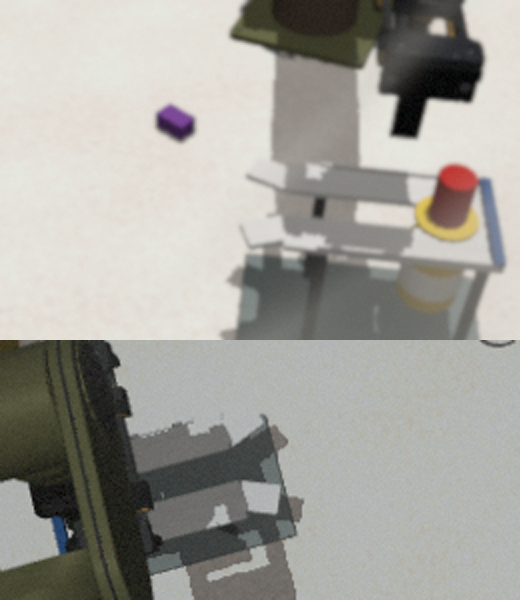

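The cap is at (319.6,136.6) and the predicted home is at (317.4,138.4), which is about 2 mm apart. Cap and collar are concentric, so the pot hangs upright, and the gripper is clear.

```bash
python3 -c "
from station import order;print(order.hand_in())"
```

```text
the job is handed in; nothing more can be done
None
```

The red-capped pot hangs upright by its collar at the closed end of the rail, and I handed the job in at about 11.8 s of the 42 s allowed.

I gripped the cap across the slot direction, lifted it 70 mm and took the neck in through the flared end. I slid it home about 10 mm clear of the plates, set it down and opened the fingers only partly so they stayed inside the rims.

**Last checks:**
- **Position:** in the final wrist view the cap is about 2 mm from the home point along and across the slot. Height was not triangulated at the end. The hand's height at release puts the cap about 1 mm above... or on the plates, and the scene view shows the collar on them.
- **Upright:** cap and collar appear concentric from above, and the scene view shows no tilt.
- **Contact:** the arm was clear of everything at hand-in, and the outside force reported after each move stayed below 2 N.
- **Other pots:** the blue and white pots were never approached, but I did not re-measure them at the end.

No check failed. The only disagreement was about 3 mm between the first estimate of the red cap's position and the wrist view before grasping.

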